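Nip a newly bound sketchbook in the bench press

TASK

Put the newly bound sketchbook under pressure in the small nipping press: with a fingertip push the book straight in under the raised platen until it meets the stop strip at the back, then push an arm of the press bar round, clockwise seen from above, until the platen is hard down on the book and the bar will go no further. Only push: do not pinch, lift or carry anything, and leave the things that stand about the press where they are.

Things in the scene. Friction and masses are not known exactly. Their poses are not given: they have to be found in the camera images.
- press: Small grey nipping press, fixed to the table. Base plate 200 (x) x 285 (y) mm, top 34 mm above the table; 22 mm columns at y = +-118 mm; crosshead 275 mm along y, 46 mm deep, its top at 150 mm, the nuts on it at 163 mm. Origin: on the table under the middle of the base, on the screw's axis. The open front looks along its own -x, roughly at the robot
- back_stop (a point): middle of the front face of the steel stop strip on the back of the press base, at x = +85 mm in the press frame; the strip is 170 mm long, 12 mm high
- sketchbook: Blue cloth hardback sketchbook, 176 (its x) x 122 (y) x 26 mm, 0.24 to 0.48 kg, lying loose on the press base, up to 3 degrees askew, sticking 40 to 60 mm too far out of the front. Origin: centre of its underside; x points into the press. Home: back edge at the stop strip, origin at x = -3 mm, y = 0 within 20 mm in the press frame; its front edge is then 6 mm proud of the platen
- book_near (a point): middle of the sketchbook's front edge (which sticks out of the press), half-way up: the place to push, along the book's +x; it slides under 1 to 4 N
- bar_hub (a point): centre of the bar's hub (42 mm across) on the screw's vertical axis, at the height of the bar's centre line: 198 mm above the table at joint 0, sinking 10 mm as the screw turns down
- bar_arm_a (a point): point on the bar's centre line 85 mm from the axis, on the arm at the right of the press (its -y) at the start, which travels round by the front. The bar is a straight level 12 mm steel rod through the hub, a 28 mm black ball at each end 108 mm from the axis; bare rod from 27 to 94 mm. Nothing stands above it; crosshead and nuts stay 24 mm or more below its centre line
- bar_arm_b (a point): the same on the opposite arm, at the left of the press at the start
- bar (a joint): turn of bar and screw in rad; 0: bar along the press's y axis; grows clockwise seen from above and lowers the platen 3.28 mm a rad. Starts within -0.3 to 0.3; at about 3.05 the platen meets the book and the bar stops hard within a few hundredths of a rad. Some 3 N at 85 mm from the axis turns it freely; a push of 6 to 15 N there nips the book well; it stays where it is left
- platen (a joint): how far the platen has come down, in m: 0 (underside 70 mm above the table, 10 mm above the book) to 0.010 on the book. The platen is a grey plate 170 (x) x 262 (y) x 14 mm riding on the columns
Things that resemble listed ones, but are neither listed nor needed, are in the scene too. Leave any green look-alike of the sketchbook alone.

How it is judged (in metres and radians):
On the way, in this order (a step that is already met when the one before it is completed fails the run):
1. the sketchbook is pushed home against the stop strip, the platen still clear of it (x of sketchbook in the frame of press above -0.0105 m and angle between the x axis of sketchbook and the x axis of press, either way round below 0.1 rad and contact force between platen and sketchbook below 0.5 N), for 0.2 s.
2. the bar is turned until the platen is hard down on the book (contact force between platen and sketchbook above 25 N), for 0.2 s.
At the end, for the whole second after the job is handed in: The sketchbook lies under the platen with its back edge within 8 mm of the stop strip, within 20 mm of the middle and square to it within 0.1 rad, and the platen, left to itself, presses on it with more than 25 N (x of sketchbook in the frame of press above -0.0105 m and y of sketchbook in the frame of press between -0.02 and 0.02 m and angle between the x axis of sketchbook and the x axis of press, either way round below 0.1 rad and linear speed of sketchbook below 0.01 m/s and contact force between platen and sketchbook above 25 N); the robot touches nothing.
It fails at once if the sketchbook is lifted (height (world z) of sketchbook above 0.048 m).
It fails at once if a thing beside the press is moved by more than 25 mm (distance of any of glue_stick, pencil_red, binder_clip_1, eraser, brush_flat, sharpener from where it was at the start of the episode above 0.025 m).
It also fails if it takes over 51 s, if anything falls off the work surface, if the arm or the gripper's body presses on something with over 40 N, if the wrist force passes 120 N, or if a joint passes its speed limit or range.

ROBOT

A 6-joint arm with a two-finger parallel gripper is mounted at the origin on the work surface; the furniture and walls round the work are solid. World frame = base frame: x ahead of the robot, y to its left, z up, the work surface at z = 0. Lengths are in m, angles in degrees, forces in N, time in s.
With the tool pointing down it reaches from about 0.35 to 0.875 m from the base axis. Payload 4.2 kg.
Tool frame: the origin (TCP) lies midway between the tips of the shut fingers; the grasp point (between the pads) lies 19 mm behind it; z points along the fingers, y is the direction in which the jaws open and shut (so a half turn about z gives the same grasp; the last joint's range is limited). The gripper opens to 87 mm and grips with 3 to 60 N. Pads are 19 mm wide; open, the fingers measure 117 mm over their backs; the gripper's body (75 mm by 190 mm) begins 51 mm behind the grasp point.
Start: joints at [-58.637, 22.042, 0.453, 0, -68.411, -14.817], TCP at [0.178, -0.599, 0.223] pointing down, gripper open.
Joint ranges: [-179.83, 179.83], [-69.29, 118.12], [-61.27, 80.66], [-181.25, 117.63], [-171.15, -9.14], [-177.46, 177.46]. Speed limits (degrees/s): [159.86, 159.86, 180, 180, 180, 180].

INTERFACE

Orientations are given as a 3x3 rotation matrix whose columns are the frame's x, y, z axes.
In Python, from station import r gives the robot as it stands.
- The arm moves only by the tool play_rows, never from a script. Its argument "commands" is a list that holds one entry, the list of rows, each a list of 7 numbers: the shift along the world's x, y, z in m, then the turn, a rotation vector about the world's x, y, z in rad, then the closure, from 0 (fully open) to 1 (shut). A call has 1 to 5 rows; each row is the pose to reach, as a shift and turn from the pose commanded when the call began; what a row does not reach only later rows make up. A row lasts 1/10 s, in which the tool goes at most 50 mm and 8.59 degrees, less where a joint would pass 70% of its speed; a pose out of reach is approached as far as the arm can. A call with a gripper value outside its range is refused whole. The fingers move at their own pace and stop on an object; the grip force is fixed at half the most. Time passes only in rows, so rows that repeat a pose let the fingers close. It gives the time, the measured TCP pose, the force and the opening at its end, in the units of the state.
- r.sense(): the state, without advancing time (a new reading comes with each control period).
- r.capture(name): name is "side" or "top" or "wrist"; returns a dict with "image" (400x640x3 uint8, red, green, blue), "range_z" (400x640 float32, m along the optical axis (not along the pixel's ray), 0 where there is no reading), "intrinsics" (3x3 intrinsics, pixels), "k1" (the pictures are not rectified: a ray, as slopes to the right and down, at radius r is drawn at 1 + k1 r^2 times it, then the intrinsics apply), "extrinsics" (4x4, takes a point from camera to world coordinates); the wrist camera has in their place "mount" (4x4, takes a point from camera to tool coordinates, whose origin is the TCP and whose axes are the flange's). Camera axes: x right, y up, looking along -z (the intrinsics and any distortion apply to the point x, -y, -z); pixel columns grow to the right and rows downward; lengths in m; the calibration is good to about 2 mm. A picture is of the moment at which its call begins: read the wrist's pose just before it.
- r.finish_job(): hands the job in, once; it reports no verdict.
The state is a dict: "time_s": time; "joints": joint angles; "joint_velocities": joint speeds; "effort": joint torques, N m; "tcp_pos": TCP position; "ee_rot": TCP orientation; "wrist_force": force on the tool from outside, world axes, zero at the start; "moment": the same for the moment, N m; "gripper_width": opening from 0.0 (shut) to 1.0 (fully open).
Only numpy, scipy, OpenCV 4.12 (cv2) and the standard library are available. Lean on these libraries where they do the work, as an engineer would, in place of code of your own. Each camera call takes 0.05 s, during which the arm holds its last target. There are 200 camera calls.

## Working session

There is one attempt and no reset: what is moved stays moved. The work goes in short steps, Python scripts to look and compute and a tool call to move; the robot and the scene stay as the last step left them, time stands still between calls to the robot, and variables do not carry over. Pictures are saved under pics/ and viewed, about 8 in all and at most 12, crops included, and the job is handed in when it is done.

Besides the shell and the picture viewer there is one more tool, called after ">>>" as a command line: name --argument value ..., lists and objects as JSON in quotes. play_rows: Moves the arm, as the interface text tells. Its arguments: {"type":"object","properties":{"commands":{"type":"array","items":{"type":"array","items":{"type":"array","items":{"type":"number"}}}}},"required":["commands"]}

```bash
mkdir -p pics; ls
cat > h.py <<'E'
import numpy as np, cv2, pickle
from station import r
def cap(n):
    s=r.sense(); c=r.capture(n)
    if n=="wrist":
        T=np.eye(4);T[:3,:3]=s["ee_rot"];T[:3,3]=s["tcp_pos"];c["extrinsics"]=T@c["mount"]
    pickle.dump(c,open(f"{n}.pkl","wb")); return c
def load(n): return pickle.load(open(f"{n}.pkl","rb"))
def ray(c,uv):
    K=np.array(c["intrinsics"]);uv=np.atleast_2d(uv).astype(float)
    d=np.c_[(uv[:,0]-K[0,2])/K[0,0],(uv[:,1]-K[1,2])/K[1,1]];p=d.copy()
    for _ in range(20): p=d/(1+c["k1"]*(p**2).sum(1,keepdims=True))
    v=np.c_[p[:,0],-p[:,1],-np.ones(len(p))]
    E=np.array(c["extrinsics"]); return E[:3,3],v@E[:3,:3].T
def onz(c,uv,z):
    o,v=ray(c,uv); return o+v*((z-o[2])/v[:,2])[:,None]
def byrange(c,uv):
    o,v=ray(c,uv);uv=np.atleast_2d(uv).astype(int); return o+v*c["range_z"][uv[:,1],uv[:,0]][:,None]
def save(n,img,k=1): cv2.imwrite("pics/"+n+".png",cv2.resize(img[:,:,::-1],None,fx=k,fy=k,interpolation=cv2.INTER_CUBIC))
E
python3 - <<'E'
from h import *
print({k:np.round(v,3).tolist() for k,v in r.sense().items()})
a=cap("top");b=cap("side");print(a["extrinsics"],b["extrinsics"])
save("top0",a["image"]);save("side0",b["image"])
E
```

```text
pics
{'time_s': 0.0, 'joints': [-58.635, 22.092, 0.382, -0.029, -68.411, -14.816], 'joint_velocities': [-0.008, 0.045, -0.05, -0.094, 0.067, 0.101], 'effort': [0.001, -39.066, 18.74, 4.22, 0.011, -0.0], 'tcp_pos': [0.178, -0.599, 0.221], 'ee_rot': [[-0.959, -0.285, -0.001], [-0.285, 0.959, 0.002], [0.0, 0.002, -1.0]], 'wrist_force': [-0.916, 0.274, -0.233], 'moment': [-0.049, -0.043, -0.028], 'gripper_width': 1.0}
[[ 4.37176837e-01  8.72008868e-01 -2.20174811e-01  8.75893099e-02]
 [-8.99375568e-01  4.23863822e-01 -1.07065630e-01 -1.42194405e-01]
 [-3.80415610e-05  2.44826459e-01  9.69566915e-01  1.77345711e+00]
 [ 0.00000000e+00  0.00000000e+00  0.00000000e+00  1.00000000e+00]] [[-0.90228957  0.13005594 -0.41104621 -0.14461422]
 [-0.43044488 -0.32550298  0.84188183  1.23421315]
 [-0.02430503  0.93655393  0.34967986  0.6399719 ]
 [ 0.          0.          0.          1.        ]]
```

View pics/top0.png

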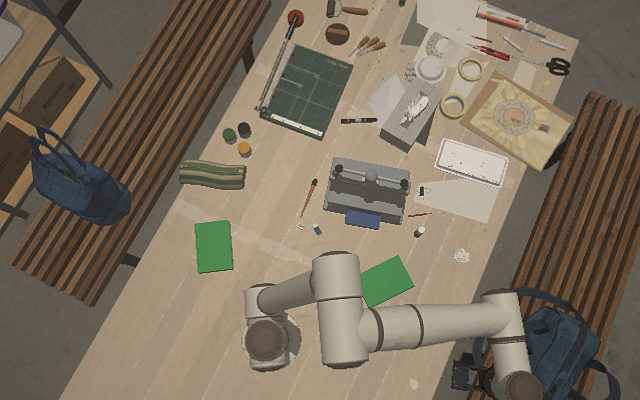

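View pics/side0.png

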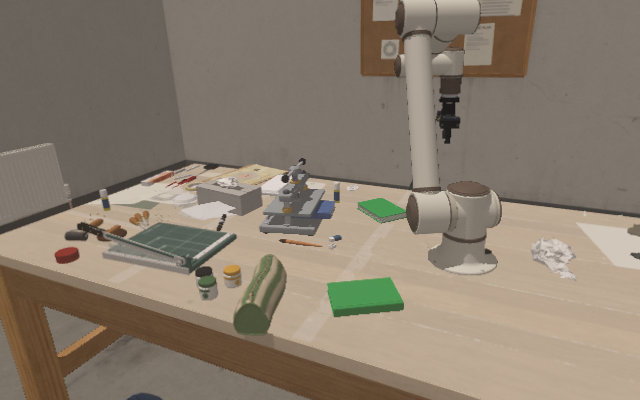

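The top view shows the press at about (368,190) and the blue book's front edge sticking out at (363,220). Things that could be mistaken for the book are the green books at (213,246) and (386,281), and the blue bag at (80,185), which is on the bench. By description I choose the blue one in the press. A close crop will check it.

Run:
```python
from h import *
a=load("top")
im=a["image"]; save("crop0",im[140:250,290:450],5)
hsv=cv2.cvtColor(im,cv2.COLOR_RGB2HSV)
m=cv2.inRange(hsv,(105,90,40),(125,255,255));m[:200]=0;m[240:]=0;m[:,:335]=0;m[:,400:]=0
ys,xs=np.nonzero(m);print(len(xs))
rect=cv2.minAreaRect(np.c_[xs,ys].astype(np.float32));bx=cv2.boxPoints(rect);print(bx)
print(onz(a,bx,.060).round(4))
for uv in [(371,177),(333,166),(411,181)]: print(uv,byrange(a,uv),onz(a,uv,.198))
```

```text
7
[[343.00003 221.00005]
 [346.00003 215.00005]
 [368.00003 226.00005]
 [365.00003 232.00005]]
[[ 0.4643 -0.0468  0.06  ]
 [ 0.4882 -0.0471  0.06  ]
 [ 0.4861 -0.1322  0.06  ]
 [ 0.4623 -0.1317  0.06  ]]
(371, 177) [[ 0.60069345 -0.07459519  0.21633221]] [[ 0.60673428 -0.07379933  0.198     ]]
(333, 166) [[0.63644965 0.07353675 0.04079266]] [[0.5866507  0.05396312 0.198     ]]
(411, 181) [[ 0.71993567 -0.20300832  0.00556822]] [[ 0.65110581 -0.19638882  0.198     ]]
```

View pics/crop0.png

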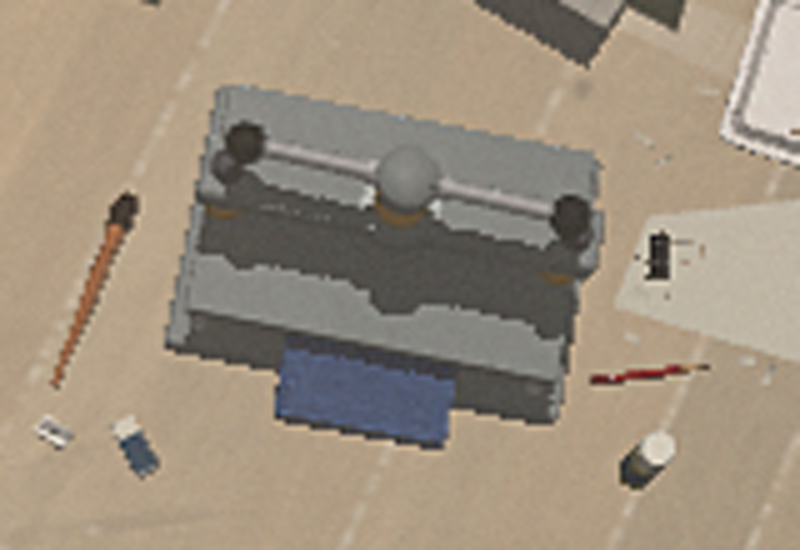

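The crop confirms it: blue book under the platen, front edge from (276,420) to (445,447) in the crop. The bar's balls are at (245,143) and (571,215), and the hub is at (408,180).

Run:
```python
from h import *
a=load("top")
f=lambda x,y:(290+x/5-.4,140+y/5-.4)
for n,p,z in [("ballL",(245,143),.2),("ballR",(571,215),.2),("hubtop",(408,180),.216),("bookFL",(276,420),.047),("bookFR",(445,447),.047),("bookTL",(276,418),.06),("bookTR",(445,445),.06),("baseFL",(165,350),.034),("baseFR",(555,424),.034),("glue",(655,445),.06),("penRtip",(595,380),.004),("penRend",(708,367),.004),("eraser",(137,447),.012),("sharp",(53,432),.01),("brushtip",(55,385),.005),("brush",(124,210),.005),("clip",(658,255),.01)]:
    print(n,onz(a,f(*p),z).round(4)[0])
```

```text
ballL [0.5872 0.034  0.2   ]
ballR [ 0.6352 -0.1775  0.2   ]
hubtop [ 0.6054 -0.0732  0.216 ]
bookFL [ 0.4615 -0.0557  0.047 ]
bookFR [ 0.4956 -0.1697  0.047 ]
bookTL [ 0.46   -0.0557  0.06  ]
bookTR [ 0.4938 -0.1689  0.06  ]
baseFL [0.4758 0.0373 0.034 ]
baseFR [ 0.5475 -0.2326  0.034 ]
glue [ 0.5572 -0.2992  0.06  ]
penRtip [ 0.5975 -0.247   0.004 ]
penRend [ 0.6418 -0.316   0.004 ]
eraser [0.4081 0.0265 0.012 ]
sharp [0.3921 0.0854 0.01  ]
brushtip [0.4245 0.1001 0.005 ]
brush [0.564  0.1132 0.005 ]
clip [ 0.7011 -0.2505  0.01  ]
```

>>> play_rows --commands '[[[0.02, 0.045, 0.01, 0, 0, 0, 1], [0.04, 0.09, 0.02, 0, 0, 0, 1], [0.06, 0.135, 0.03, 0, 0, 0, 1], [0.08, 0.18, 0.03, 0, 0, 0, 1], [0.1, 0.225, 0.03, 0, 0, 0, 1]]]'

```text
time_s: 0.6
tcp_pos: [0.2783, -0.3722, 0.2525]
ee_rot: [[-0.959, -0.284, 0.0], [-0.284, 0.959, 0.0], [-0.0, -0.0, -1.0]]
wrist_force: [1.1, -1.1, 0.1]
gripper_width: 0.63
```

>>> play_rows --commands '[[[0.02, 0.045, 0, 0, 0, 0, 1], [0.04, 0.09, 0, 0, 0, 0, 1], [0.06, 0.135, 0, 0, 0, 0, 1], [0.08, 0.18, 0, 0, 0, 0, 1], [0.09, 0.225, 0, 0, 0, -0.03, 1]]]'

```text
time_s: 1.1
tcp_pos: [0.3687, -0.1471, 0.2525]
ee_rot: [[-0.967, -0.255, 0.0], [-0.255, 0.967, 0.0], [-0.0, -0.0, -1.0]]
wrist_force: [0.5, 0.3, -0.3]
gripper_width: 0.175
```

Run:
```python
from h import *
s=r.sense();print({k:np.round(s[k],3).tolist() for k in("time_s","joints","tcp_pos","ee_rot","wrist_force","gripper_width")})
a=cap("wrist");print(np.round(a["mount"],3));save("wrist1",a["image"])
```

```text
{'time_s': 1.1, 'joints': [1.986, -2.479, -25.662, -0.0, -66.796, -77.183], 'tcp_pos': [0.369, -0.147, 0.252], 'ee_rot': [[-0.967, -0.255, 0.0], [-0.255, 0.967, 0.0], [-0.0, -0.0, -1.0]], 'wrist_force': [0.464, 0.34, -0.273], 'gripper_width': 0.175}
[[ 0.001  0.968  0.253  0.069]
 [ 1.    -0.001 -0.001 -0.   ]
 [-0.001  0.253 -0.968 -0.163]
 [ 0.     0.     0.     1.   ]]
```

View pics/wrist1.png

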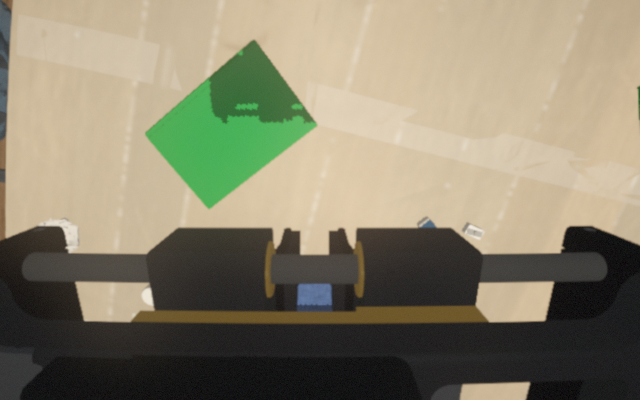

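The wrist view looks back at the robot: the green look-alike is at (230,125), and the shut fingers hide the blue book at (314,295). The camera therefore stays clear of the press. Next I go down in front of the book.

>>> play_rows --commands '[[[0.035, 0.013, -0.02, 0, 0, 0, 1], [0.065, 0.024, -0.06, 0, 0, 0, 1], [0.075, 0.029, -0.1, 0, 0, 0, 1], [0.075, 0.029, -0.145, 0, 0, 0, 1], [0.075, 0.029, -0.18, 0, 0, 0, 1]]]'

```text
time_s: 1.65
tcp_pos: [0.4419, -0.1198, 0.07]
ee_rot: [[-0.967, -0.256, -0.003], [-0.256, 0.967, 0.0], [0.003, 0.001, -1.0]]
wrist_force: [0.1, 0.3, -0.8]
gripper_width: 0.004
```

>>> play_rows --commands '[[[0, 0, -0.012, 0, 0, 0, 1], [0, 0, -0.025, 0, 0, 0, 1], [0, 0, -0.025, 0, 0, 0, 1]]]'

```text
time_s: 1.95
tcp_pos: [0.4413, -0.1202, 0.0457]
ee_rot: [[-0.967, -0.256, -0.005], [-0.256, 0.967, -0.0], [0.005, 0.001, -1.0]]
wrist_force: [-0.1, -0.7, 0.9]
gripper_width: 0.008
```

Run:
```python
from h import *
a=cap("top");b=cap("side")
s=np.hstack([cv2.resize(x,(400,400),interpolation=cv2.INTER_CUBIC) for x in (a["image"][140:250,315:425],b["image"][150:260,240:350])])
save("chk1",s)
```

```text
(no output)
```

View pics/chk1.png

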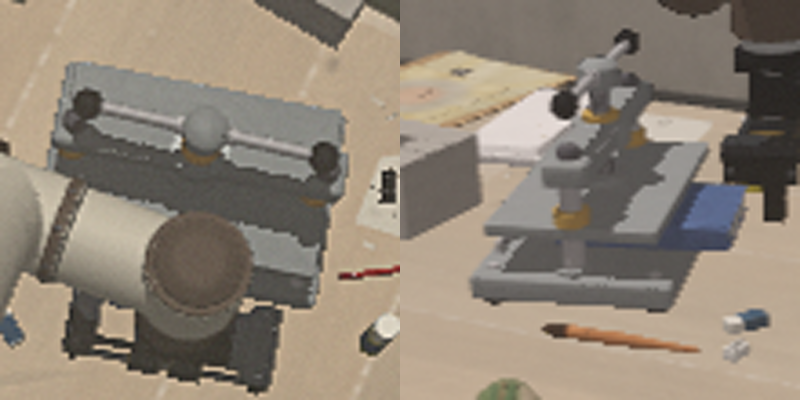

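The side crop (right half) shows the shut fingers at about (775,200), in front of the blue book at (715,215) and level with it. Nothing else is in the way, so I push along press +x.

>>> play_rows --commands '[[[0.0097, 0.0026, 0, 0, 0, 0, 1], [0.0174, 0.0046, 0, 0, 0, 0, 1], [0.0242, 0.0064, 0, 0, 0, 0, 1], [0.029, 0.0077, 0, 0, 0, 0, 1], [0.0338, 0.009, 0, 0, 0, 0, 1]]]'

```text
time_s: 2.55
tcp_pos: [0.476, -0.1111, 0.0474]
ee_rot: [[-0.967, -0.256, -0.002], [-0.256, 0.967, -0.0], [0.002, 0.0, -1.0]]
wrist_force: [-3.4, -1.0, 2.1]
gripper_width: 0.001
```

>>> play_rows --commands '[[[0.0048, 0.0013, 0, 0, 0, 0, 1], [0.0097, 0.0026, 0, 0, 0, 0, 1], [0.0145, 0.0039, 0, 0, 0, 0, 1], [0.0193, 0.0051, 0, 0, 0, 0, 1], [0.0242, 0.0064, 0, 0, 0, 0, 1]]]'

```text
time_s: 3.05
tcp_pos: [0.5015, -0.1045, 0.0475]
ee_rot: [[-0.967, -0.256, 0.0], [-0.256, 0.967, 0.0], [-0.0, 0.0, -1.0]]
wrist_force: [-2.6, -0.9, -0.2]
gripper_width: 0.008
```

>>> play_rows --commands '[[[0.0029, 0.0008, 0, 0, 0, 0, 1], [0.0058, 0.0015, 0, 0, 0, 0, 1], [0.0077, 0.0021, 0, 0, 0, 0, 1], [0.0087, 0.0023, 0, 0, 0, 0, 1]]]'

```text
time_s: 3.45
tcp_pos: [0.51, -0.1023, 0.0475]
ee_rot: [[-0.967, -0.256, 0.0], [-0.256, 0.967, 0.0], [-0.0, 0.0, -1.0]]
wrist_force: [-2.2, -1.4, 0.5]
gripper_width: 0.005
```

>>> play_rows --commands '[[[0.0014, 0.0004, 0, 0, 0, 0, 1], [0.0029, 0.0008, 0, 0, 0, 0, 1]]]'

```text
time_s: 3.65
tcp_pos: [0.5123, -0.1016, 0.0475]
ee_rot: [[-0.967, -0.256, -0.001], [-0.256, 0.967, -0.0], [0.001, 0.0, -1.0]]
wrist_force: [-3.5, -1.4, 2.0]
gripper_width: 0.006
```

>>> play_rows --commands '[[[0.0014, 0.0004, 0, 0, 0, 0, 1], [0.0029, 0.0008, 0, 0, 0, 0, 1]]]'

```text
time_s: 3.85
tcp_pos: [0.5123, -0.1016, 0.0475]
ee_rot: [[-0.967, -0.255, -0.007], [-0.255, 0.967, -0.001], [0.007, 0.001, -1.0]]
wrist_force: [-8.9, -3.4, 7.7]
gripper_width: 0.006
```

>>> play_rows --commands '[[[0.0014, 0.0004, 0, 0, 0, 0, 1], [0.0024, 0.0006, 0, 0, 0, 0, 1]]]'

```text
time_s: 4.05
tcp_pos: [0.5124, -0.1015, 0.0474]
ee_rot: [[-0.967, -0.255, -0.012], [-0.255, 0.967, -0.002], [0.012, 0.002, -1.0]]
wrist_force: [-13.2, -3.1, 11.9]
gripper_width: 0.01
```

The force jumps to 13 N with the finger face at press x ≈ -0.091, so the book is home. I back off and rise.

>>> play_rows --commands '[[[-0.002, -0.0005, 0, 0, 0, 0, 1], [-0.01, -0.0026, 0, 0, 0, 0, 1], [-0.04, -0.0106, 0, 0, 0, 0, 1], [-0.08, -0.021, 0.01, 0, 0, 0, 1], [-0.085, -0.0225, 0.06, 0, 0, 0, 1]]]'

```text
time_s: 4.55
tcp_pos: [0.4215, -0.1232, 0.1016]
ee_rot: [[-0.967, -0.252, -0.02], [-0.253, 0.968, 0.001], [0.019, 0.006, -1.0]]
wrist_force: [2.0, 0.5, -0.0]
gripper_width: 0.006
```

>>> play_rows --commands '[[[0, 0, 0.05, 0, 0, 0, 1], [0, 0, 0.1, 0, 0, 0, 1], [0.0, 0, 0.15, 0, 0, 0, 1], [-0.03, 0.0, 0.18, 0, 0, 0, 1], [-0.05, 0, 0.18, 0, 0, 0, 1]]]'

```text
time_s: 5.05
tcp_pos: [0.3855, -0.1228, 0.2928]
ee_rot: [[-0.966, -0.257, 0.014], [-0.257, 0.967, -0.0], [-0.014, -0.004, -1.0]]
wrist_force: [-0.7, -0.0, -0.1]
gripper_width: 0.002
```

Run:
```python
from h import *
s=r.sense();print({k:np.round(s[k],3).tolist() for k in("time_s","joints","tcp_pos","wrist_force")})
a=cap("top");b=cap("side")
s=np.hstack([cv2.resize(x,(400,400),interpolation=cv2.INTER_CUBIC) for x in (a["image"][140:250,315:425],b["image"][150:260,240:350])])
save("chk2",s)
```

```text
{'time_s': 5.05, 'joints': [5.674, -3.619, -20.919, 0.097, -71.885, -80.835], 'tcp_pos': [0.386, -0.123, 0.293], 'wrist_force': [-0.674, -0.019, -0.117]}
```

View pics/chk2.png

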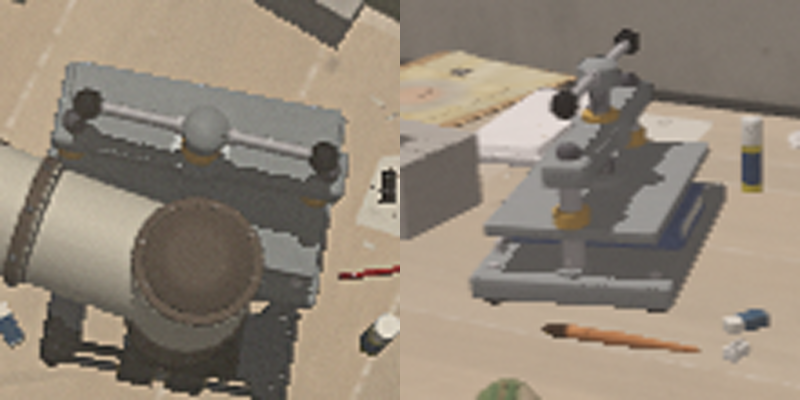

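The side crop shows the book pushed in, with only a thin rim proud of the platen at about (690,215). The bar hasn't moved. Next I go over the bar to the back side of arm a.

>>> play_rows --commands '[[[0.045, 0, 0, 0, 0, 0, 1], [0.09, 0, 0, 0, 0, 0, 1], [0.135, 0, 0, 0, 0, 0, 1], [0.18, 0, 0, 0, 0, 0, 1], [0.225, -0.002, 0, 0, 0, 0, 1]]]'

```text
time_s: 5.65
tcp_pos: [0.6109, -0.1245, 0.2862]
ee_rot: [[-0.967, -0.256, 0.001], [-0.256, 0.967, -0.0], [-0.001, -0.0, -1.0]]
wrist_force: [0.1, 0.4, 1.1]
gripper_width: 0.002
```

>>> play_rows --commands '[[[0.035, 0, 0, 0, 0, 0, 1], [0.045, -0.002, 0, 0, 0, 0, 1], [0.045, -0.002, 0, 0, 0, 0, 1]]]'

```text
time_s: 5.95
tcp_pos: [0.6545, -0.1266, 0.2847]
ee_rot: [[-0.967, -0.256, -0.002], [-0.256, 0.967, 0.0], [0.002, 0.001, -1.0]]
wrist_force: [-0.9, -0.1, -1.0]
gripper_width: 0.005
```

```bash
cat >> h.py <<'E'
O=np.array([.609,-.072]);X=np.array([.966,.257]);Y=np.array([-.257,.966])
def topress(p): d=np.array(p[:2])-O; return np.array([d@X,d@Y])
def c(q,R=.065,gap=0):
    u=np.array([-np.sin(q),-np.cos(q)]);t=np.array([-np.cos(q),np.sin(q)])
    p=R*u-(.006+gap+.0095*abs(np.cos(q))+.015*abs(np.sin(q)))*t
    return O+p[0]*X+p[1]*Y
E
python3 - <<'E'
from h import *
p=r.sense()["tcp_pos"];print(p,topress(p))
for q in [0.04]+list(np.arange(.2,3.3,.2)): print(round(q,2),c(q).round(3))
E
```

```text
[ 0.65448123 -0.12662951  0.28465676] [ 0.02989508 -0.06446078]
0.04 [ 0.639 -0.132]
0.2 [ 0.631 -0.136]
0.4 [ 0.62  -0.139]
0.6 [ 0.608 -0.141]
0.8 [ 0.596 -0.14 ]
1.0 [ 0.583 -0.136]
1.2 [ 0.57  -0.129]
1.4 [ 0.559 -0.119]
1.6 [ 0.551 -0.108]
1.8 [ 0.545 -0.097]
2.0 [ 0.541 -0.084]
2.2 [ 0.54  -0.071]
2.4 [ 0.542 -0.056]
2.6 [ 0.547 -0.043]
2.8 [ 0.556 -0.03 ]
3.0 [ 0.567 -0.019]
3.2 [ 0.58  -0.012]
```

>>> play_rows --commands '[[[0, 0, -0.03, 0, 0, 0, 1], [0, 0, -0.06, 0, 0, 0, 1], [0, 0, -0.09, 0, 0, 0, 1], [0, 0, -0.11, 0, 0, 0, 1], [0, 0, -0.11, 0, 0, 0, 1]]]'

```text
time_s: 6.45
tcp_pos: [0.65, -0.1265, 0.1743]
ee_rot: [[-0.967, -0.255, -0.006], [-0.255, 0.967, 0.001], [0.006, 0.002, -1.0]]
wrist_force: [-0.3, -0.4, 0.5]
gripper_width: 0.004
```

>>> play_rows --commands '[[[-0.008, -0.003, 0, 0, 0, 0, 1], [-0.0155, -0.0055, 0, 0, 0, 0, 1], [-0.0195, -0.0075, 0, 0, 0, 0, 1], [-0.0235, -0.0095, 0, 0, 0, 0, 1], [-0.029, -0.011, 0, 0, 0, 0, 1]]]'

```text
time_s: 6.95
tcp_pos: [0.6248, -0.1376, 0.1786]
ee_rot: [[-0.967, -0.256, 0.004], [-0.256, 0.967, 0.0], [-0.004, -0.001, -1.0]]
wrist_force: [3.0, 2.3, 0.7]
gripper_width: 0.005
```

>>> play_rows --commands '[[[-0.0055, -0.0015, 0, 0, 0, 0, 1], [-0.0115, -0.0025, 0, 0, 0, 0, 1], [-0.0175, -0.0035, 0, 0, 0, 0, 1], [-0.0235, -0.0035, 0, 0, 0, 0, 1], [-0.0295, -0.0025, 0, 0, 0, 0, 1]]]'

```text
time_s: 7.45
tcp_pos: [0.5938, -0.1405, 0.1772]
ee_rot: [[-0.967, -0.256, -0.0], [-0.256, 0.967, -0.0], [0.0, -0.0, -1.0]]
wrist_force: [2.5, 0.5, -0.1]
gripper_width: 0.007
```

>>> play_rows --commands '[[[-0.0065, 0.002, 0, 0, 0, 0, 1], [-0.013, 0.004, 0, 0, 0, 0, 1], [-0.0195, 0.0075, 0, 0, 0, 0, 1], [-0.026, 0.011, 0, 0, 0, 0, 1], [-0.0315, 0.016, 0, 0, 0, 0, 1]]]'

```text
time_s: 7.95
tcp_pos: [0.5621, -0.1241, 0.1773]
ee_rot: [[-0.967, -0.256, -0.0], [-0.256, 0.967, -0.0], [0.001, -0.0, -1.0]]
wrist_force: [2.8, -0.5, -0.4]
gripper_width: 0.002
```

Run:
```python
from h import *
s=r.sense();p=s["tcp_pos"];print(p,topress(p),s["wrist_force"])
a=cap("top");b=cap("side")
s=np.hstack([cv2.resize(x,(400,400),interpolation=cv2.INTER_CUBIC) for x in (a["image"][140:250,315:425],b["image"][150:260,240:350])])
save("chk3",s)
```

```text
[ 0.56214726 -0.12406851  0.17726038] [-0.05864135 -0.03825702] [ 2.83561256 -0.47113541 -0.39887139]
```

View pics/chk3.png

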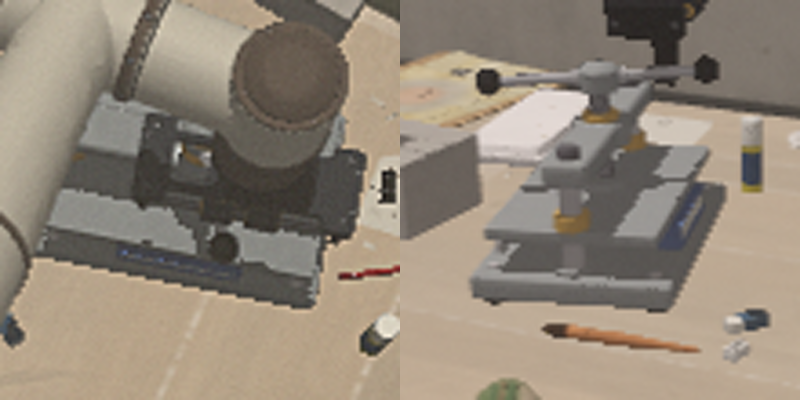

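The bar turns as planned: in the side crop its balls are at (487,82) and (706,68), and arm a now points to the front. I continue, sinking slightly with the screw.

>>> play_rows --commands '[[[-0.0055, 0.005, 0, 0, 0, 0, 1], [-0.0095, 0.0105, -0.001, 0, 0, 0, 1], [-0.0135, 0.016, -0.002, 0, 0, 0, 1], [-0.017, 0.0215, -0.003, 0, 0, 0, 1], [-0.0195, 0.027, -0.003, 0, 0, 0, 1]]]'

```text
time_s: 8.55
tcp_pos: [0.5431, -0.0969, 0.1742]
ee_rot: [[-0.967, -0.256, 0.0], [-0.256, 0.967, -0.0], [0.0, -0.0, -1.0]]
wrist_force: [2.4, -2.9, -0.5]
gripper_width: 0.004
```

>>> play_rows --commands '[[[-0.002, 0.006, 0, 0, 0, 0, 1], [-0.004, 0.013, 0, 0, 0, 0, 1], [-0.0045, 0.0195, -0.001, 0, 0, 0, 1], [-0.005, 0.026, -0.002, 0, 0, 0, 1], [-0.004, 0.0335, -0.002, 0, 0, 0, 1]]]'

```text
time_s: 9.05
tcp_pos: [0.5388, -0.0633, 0.172]
ee_rot: [[-0.967, -0.256, -0.001], [-0.256, 0.967, -0.0], [0.001, 0.0, -1.0]]
wrist_force: [0.9, -4.3, 0.1]
gripper_width: 0.005
```

>>> play_rows --commands '[[[0.001, 0.0075, 0, 0, 0, 0, 1], [0.0035, 0.014, 0, 0, 0, 0, 1], [0.006, 0.0205, 0, 0, 0, 0, 1], [0.0105, 0.027, 0, 0, 0, 0, 1], [0.015, 0.0335, 0, 0, 0, 0, 1]]]'

```text
time_s: 9.55
tcp_pos: [0.5541, -0.0297, 0.1718]
ee_rot: [[-0.967, -0.256, -0.002], [-0.256, 0.967, -0.0], [0.002, 0.0, -1.0]]
wrist_force: [-1.1, -3.3, -0.9]
gripper_width: 0.009
```

>>> play_rows --commands '[[[0.0028, 0.0028, 0, 0, 0, 0, 1], [0.0055, 0.0055, 0, 0, 0, 0, 1], [0.0083, 0.0083, 0, 0, 0, 0, 1], [0.011, 0.011, 0, 0, 0, 0, 1]]]'

```text
time_s: 9.95
tcp_pos: [0.5655, -0.0191, 0.1722]
ee_rot: [[-0.967, -0.256, -0.0], [-0.256, 0.967, 0.0], [0.0, 0.0, -1.0]]
wrist_force: [-0.8, -2.7, -1.5]
gripper_width: 0.005
```

>>> play_rows --commands '[[[0.0015, 0.0009, 0, 0, 0, 0, 1], [0.003, 0.0017, 0, 0, 0, 0, 1]]]'

```text
time_s: 10.15
tcp_pos: [0.5684, -0.0173, 0.1722]
ee_rot: [[-0.967, -0.256, -0.0], [-0.256, 0.967, 0.0], [0.0, 0.0, -1.0]]
wrist_force: [-0.9, -1.7, -1.3]
gripper_width: 0.004
```

>>> play_rows --commands '[[[0.0015, 0.0007, 0, 0, 0, 0, 1], [0.003, 0.0012, 0, 0, 0, 0, 1]]]'

```text
time_s: 10.35
tcp_pos: [0.5712, -0.0161, 0.1721]
ee_rot: [[-0.967, -0.256, -0.001], [-0.256, 0.967, 0.0], [0.001, 0.001, -1.0]]
wrist_force: [-2.7, 0.1, -1.9]
gripper_width: 0.007
```

>>> play_rows --commands '[[[0.0015, 0.0006, 0, 0, 0, 0, 1], [0.003, 0.0011, 0, 0, 0, 0, 1]]]'

```text
time_s: 10.55
tcp_pos: [0.573, -0.0154, 0.1719]
ee_rot: [[-0.967, -0.256, -0.004], [-0.256, 0.967, -0.0], [0.004, 0.001, -1.0]]
wrist_force: [-6.2, -0.1, 0.6]
gripper_width: 0.004
```

>>> play_rows --commands '[[[0.001, 0.0003, 0, 0, 0, 0, 1], [0.002, 0.0006, 0, 0, 0, 0, 1]]]'

```text
time_s: 10.75
tcp_pos: [0.5736, -0.0151, 0.1718]
ee_rot: [[-0.967, -0.256, -0.007], [-0.256, 0.967, -0.001], [0.007, 0.001, -1.0]]
wrist_force: [-8.2, -1.6, 2.8]
gripper_width: 0.009
```

>>> play_rows --commands '[[[0.001, 0.0003, 0, 0, 0, 0, 1], [0.002, 0.0006, 0, 0, 0, 0, 1], [0.0025, 0.0007, 0, 0, 0, 0, 1]]]'

```text
time_s: 11.05
tcp_pos: [0.5743, -0.0149, 0.1718]
ee_rot: [[-0.967, -0.256, -0.011], [-0.256, 0.967, -0.002], [0.011, 0.001, -1.0]]
wrist_force: [-12.0, -1.4, 4.7]
gripper_width: 0.005
```

>>> play_rows --commands '[[[0.001, 0.0003, 0, 0, 0, 0, 1], [0.0015, 0.0004, 0, 0, 0, 0, 1], [0.0015, 0.0004, 0, 0, 0, 0, 1]]]'

```text
time_s: 11.35
tcp_pos: [0.5748, -0.0147, 0.1718]
ee_rot: [[-0.967, -0.255, -0.013], [-0.255, 0.967, -0.002], [0.013, 0.001, -1.0]]
wrist_force: [-13.9, -1.2, 6.2]
gripper_width: 0.006
```

The bar is hard at about 14 N and no longer moves. I retreat straight back, rise clear and check.

>>> play_rows --commands '[[[-0.004, -0.001, 0, 0, 0, 0, 1], [-0.015, -0.004, 0, 0, 0, 0, 1], [-0.04, -0.0106, 0, 0, 0, 0, 1], [-0.06, -0.016, 0.02, 0, 0, 0, 1], [-0.06, -0.016, 0.07, 0, 0, 0, 1]]]'

```text
time_s: 11.85
tcp_pos: [0.5158, -0.0301, 0.2391]
ee_rot: [[-0.967, -0.255, -0.009], [-0.255, 0.967, -0.0], [0.009, 0.002, -1.0]]
wrist_force: [1.9, 1.5, -0.0]
gripper_width: 0.004
```

>>> play_rows --commands '[[[-0.02, -0.02, 0.04, 0, 0, 0, 1], [-0.04, -0.06, 0.06, 0, 0, 0, 1], [-0.06, -0.105, 0.06, 0, 0, 0, 1], [-0.08, -0.15, 0.06, 0, 0, 0, 1], [-0.1, -0.19, 0.06, 0, 0, 0, 1]]]'

```text
time_s: 12.35
tcp_pos: [0.4207, -0.2212, 0.3039]
ee_rot: [[-0.967, -0.256, 0.006], [-0.257, 0.967, -0.001], [-0.006, -0.003, -1.0]]
wrist_force: [0.6, -0.7, -0.6]
gripper_width: 0.01
```

>>> play_rows --commands '[[[-0.02, -0.045, 0, 0, 0, 0, 1], [-0.04, -0.09, 0, 0, 0, 0, 1], [-0.06, -0.13, 0, 0, 0, 0, 1], [-0.07, -0.17, 0, 0, 0, 0, 1], [-0.07, -0.17, 0, 0, 0, 0, 1]]]'

```text
time_s: 12.85
tcp_pos: [0.35, -0.3937, 0.3028]
ee_rot: [[-0.968, -0.251, 0.003], [-0.251, 0.968, -0.003], [-0.002, -0.004, -1.0]]
wrist_force: [-0.2, 0.9, -0.7]
gripper_width: 0.005
```

Run:
```python
from h import *
s=r.sense();print(s["time_s"],s["tcp_pos"],s["wrist_force"])
a=cap("top");b=cap("side")
s=np.hstack([cv2.resize(x,(400,400),interpolation=cv2.INTER_CUBIC) for x in (a["image"][140:250,315:425],b["image"][150:260,240:350])])
save("chk4",s)
f=lambda x,y:(315+x/3.636-.4,140+y/3.636-.4)
```

```text
12.85 [ 0.34996914 -0.39366929  0.30275989] [-0.22474153  0.8625024  -0.6631243 ]
```

View pics/chk4.png

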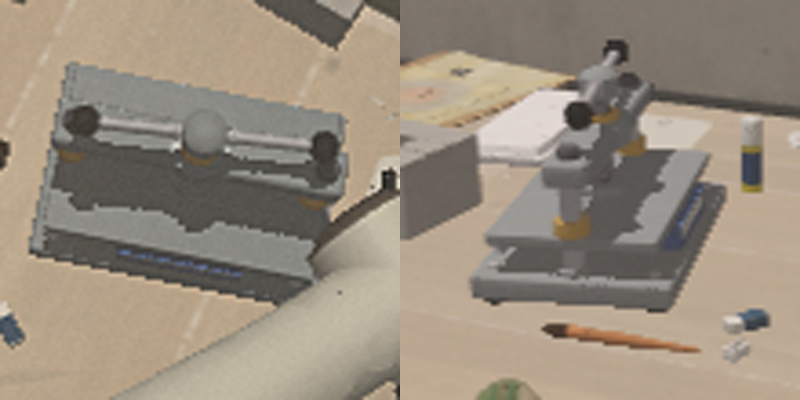

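The bar stopped about 5° short of parallel, so the joint is near 3.05 as expected. The platen is down with only a thin blue rim proud, centred at about (181,262). Eraser, sharpener, brush and glue are where they were. I hand in.

```bash
python3 -c "
from station import r
print(r.finish_job())"
```

```text
the job is handed in; nothing more can be done
None
```

The sketchbook is in the press with the platen hard down on it, and I handed the job in at about 13 s of the 51 s allowed. No verdict is reported at hand-in.

- **Book:** I pushed it along the press's +x with the shut fingertips. The force jumped to about 13 N with the finger face at press x ≈ -0.091 m, which is the home position.
- **Bar:** I pushed arm a clockwise by the front for about 3 rad until it stopped hard at about 14 N. The arm then withdrew clear of everything.
- **Last checks:** The final pictures show the bar about 5° short of parallel, which puts the joint near 3.05 rad. The book is centred to within a few mm with only a thin rim proud of the platen. The eraser, sharpener, brush and glue stick look unmoved.
- **Not checked:** I could not measure the force between platen and book, so more than 25 N is inferred from the 14 N push. The arm hid the red pencil and most of the binder clip in the last view, but the arm kept well clear of both. No check failed or disagreed.

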